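# Free the seized jig pin

### The job

The T-handled pin is seized in the steel plate of the drill jig. Work it free by twisting it back and forth while pulling gently upwards, without lifting the plate off the jig's base, then stand the pin foot down in the empty hole of the wooden pin rack. Leave the round-knobbed spare pin in the rack alone.

Things in the scene. Friction and masses are not known exactly. Their poses are not given: they have to be found in the camera images.
- pin_grip (a point): Centre of the seized pin's T-handle: dark bar 60 mm long (its y), 22 thick (its x), 24 high, parallel to the plate's y at the start, 52 mm above the plate. Below it a 20 mm round shank; foot 78 mm below this point. z up. 0.25 kg. Straight pull: 25-50 N, lifts the plate. Twist: about 0.5 N m; while it turns a small pull draws it out, some 3 mm per sweep of 1 rad. Out once 32 mm higher.
- jig_bore (a point): Centre of the pin's bore in the top face of the jig's steel plate, 48 mm above the bench. Plate 75 mm (x) x 110 (y) x 28, 1.7 kg, held only by its weight on a fixed grey base 130 x 170; two guide posts 43 mm either side of the bore along y, 6 mm proud, let it rise but not turn. z up. Twist the pin past 10 degrees from its start, then back, before it is out.
- rack_empty (a point): Centre of the mouth of the empty hole in the wooden pin rack, 50 mm above the bench. Hole 41 mm in diameter, 44 mm deep, floor 6 mm above the bench. The rack (80 mm in x, 170 in y, 50 high, fixed) has its other hole, with the spare, 90 mm away along -y. z up.
- spare_knob (a point): Centre of the round knob (38 mm in diameter, 18 mm high) of the spare pin, which stands loose in the rack's other hole, knob top 90 mm above the bench; to be left alone.
Mind the look-alikes: they are no part of the job. What is shaped like the part that bears pin_grip but orange, turquoise or white is not meant.

How it is judged:
On the way, in this order (a step that is already met when the one before it is completed fails the run):
1. the pin is twisted at least 10 degrees either way while still deep in the bore (risen less than 15 mm) (angle between the y axis of pin_grip and the y axis of jig_bore, either way round above 0.17 rad and z of pin_grip in the frame of jig_bore below 0.067 m), for 0.04 s.
2. it is twisted back to within 7 degrees of where it started, still in the bore (risen less than 26 mm) (angle between the y axis of pin_grip and the y axis of jig_bore, either way round below 0.12 rad and z of pin_grip in the frame of jig_bore below 0.078 m), for 0.04 s.
3. the pin is drawn out of the bore (risen more than 32 mm) (z of pin_grip in the frame of jig_bore above 0.084 m), for 0.1 s.
At the end, for the whole second after the job is handed in: The released T-handled pin stands in the empty hole, foot down: handle centre within 35 mm of the hole's axis, 60 to 98 mm above the bench, leaning under 0.6 rad. The jig plate is within 10 mm of its start, the spare's knob within 35 mm of its own (horizontal distance between pin_grip and rack_empty below 0.035 m and height (world z) of pin_grip between 0.06 and 0.098 m and angle between pin_grip's own z axis and vertical below 0.6 rad and distance of jig_bore from where it was at the start of the episode below 0.01 m and distance of spare_knob from where it was at the start of the episode below 0.035 m); the robot touches nothing.
It fails at once if the jig plate is lifted more than 10 mm with the pin (distance of jig_bore from where it was at the start of the episode above 0.01 m).
It fails at once if the spare pin is moved more than 35 mm (distance of spare_knob from where it was at the start of the episode above 0.035 m).
It also fails if it takes over 67 s, if anything falls off the work surface, if the arm or the gripper's body presses on something with over 40 N, if the wrist force passes 120 N, or if a joint passes its speed limit or range.

### The arm

A 6-joint arm with a two-finger parallel gripper is mounted at the origin on the work surface. World frame = base frame: x ahead of the robot, y to its left, z up, the work surface at z = 0. Lengths are in m, angles in rad, forces in N, time in s.
With the tool pointing down it reaches from about 0.325 to 0.85 m from the base axis. Payload 15.5 kg.
Tool frame: the origin (TCP) lies at the very end of the fingers, on their centre line; the grasp point (between the pads) lies arm.hold_point_z behind it (arm.hold_point_z is the distance from the TCP to the grasp point, in m); z points along the fingers, y is the line along which they close (so a half turn about z gives the same grasp; the last joint's range is limited). The gripper opens to 91 mm and grips with 3 to 60 N. Pads are 32 mm wide; open, the fingers measure 118 mm over their backs; the gripper's body (76 mm by 178 mm) begins 60 mm behind the grasp point.
Start: joints at [-1.226, 0.494, 1.345, -0, 1.302, -0.096], TCP at [0.267, -0.565, 0.214] pointing down, gripper open.
Joint ranges: [-2.91, 2.91], [-0.82, 2.16], [0.22, 2.67], [-1.22, 4.37], [0.12, 2.79], [-3.08, 3.08]. Speed limits (rad/s): [1.89, 1.89, 2.57, 3.01, 3.01, 3.01].

### API

Orientations are given as [roll, pitch, yaw] about the fixed x, y, z axes, in that order (R = Rz(yaw) Ry(pitch) Rx(roll)).
In Python, from bench import arm gives the robot as it stands.
- The arm moves only by the tool send_rows, never from a script. Its argument "motion" is a list of rows, each a list of 2 entries, a list of its own where there are three numbers: the shift along the world's x, y, z in cm, then the turn, a rotation vector about the world's x, y, z in degrees. A call has 1 to 8 rows; each row shifts and turns the commanded pose from where the row before left it; what a row does not reach is not made up. A row lasts 1/8 s, in which the tool goes at most 62.5 mm and 10.7 degrees, less where a joint would pass 70% of its speed; a pose out of reach is approached as far as the arm can. A call with a gripper value outside its range is refused whole. "fingers" is the finger opening in cm, from 0 to 9.12, set as the call begins (left out, the last holds). The fingers move at their own pace and stop on an object; "squeeze" is the grip in N (left out, the last holds). Time passes only in rows, so rows that do not move let the fingers close. It gives the time, the measured TCP pose, the force, the opening and the grip force at its end, in the units of the state.
- arm.get_state(): the state, without advancing time (a new reading comes with each control period).
- arm.read_camera(name): name is "scene" or "top"; returns a dict with "img" (384x512x3 uint8, red, green, blue), "mtx" (3x3 intrinsics, pixels), "rvec" (rotation vector, rad) and "tvec" (3), from world to camera coordinates, as OpenCV has them. Camera axes: x right, y down, z forward; pixel columns grow to the right and rows downward; lengths in m; the calibration is good to about 2 mm. A picture is of the moment at which its call begins. There is no depth.
- arm.close_job(): hands the job in; it is judged then, once.
The state is a dict: "clock": time; "joint_pos": joint angles; "dq": joint speeds; "effort": joint torques, N m; "tcp_pos": TCP position; "ee_rot": TCP orientation; "ft_force": force on the tool from outside, world axes, zero at the start; "wrist_torque": the same for the moment, N m; "finger_gap": finger opening in m; "grasp_force": force on a finger pad.
Only numpy, scipy, OpenCV 4.12 (cv2) and the standard library are available. Lean on these libraries where they do the work, as an engineer would, in place of code of your own. Each camera call takes 0.05 s, during which the arm holds its last target. There are 200 camera calls.

## Working session

There is one attempt and no reset: what is moved stays moved. The work goes in short steps, Python scripts to look and compute and a tool call to move; the robot and the scene stay as the last step left them, time stands still between calls to the robot, and variables do not carry over. Pictures are saved under pics/ and viewed, at most 10 in all, crops included, and the job is handed in when it is done.

Besides the shell and the picture viewer there is one more tool, called after ">>>" as name(argument=value, ...), one argument or row to a line, values as JSON. send_rows: Moves the arm, as the interface text tells. Its arguments: {"type":"object","properties":{"motion":{"type":"array","items":{"type":"array"}},"fingers":{"type":"number"},"squeeze":{"type":"number"}},"required":["motion"]}

```bash
mkdir -p pics; ls
python3 - <<'E'
from bench import arm
import cv2,pickle
d={}
for n in("scene","top"):
    c=arm.read_camera(n);d[n]=c;cv2.imwrite(f"pics/{n}0.png",c["img"][:,:,::-1]);print(n,c["mtx"].tolist(),c["rvec"],c["tvec"])
pickle.dump(d,open("c0.pkl","wb"));print(arm.get_state(),arm.hold_point_z)
E
```

```text
pics
scene [[373.4802958037768, 0.0, 253.53990389965426], [0.0, 373.4802958037768, 191.7439803717847], [0.0, 0.0, 1.0]] [ 1.80692617  1.39630316 -0.74851539] [-0.11345748 -0.23639127  1.30304375]
top [[460.1794139553961, 0.0, 261.74581363140794], [0.0, 460.1794139553961, 193.5181013110428], [0.0, 0.0, 1.0]] [ 2.16979802 -2.15333178  0.16578009] [-0.0382414   0.55824199  0.93252971]
{'clock': 0.1, 'joint_pos': array([-1.22547954e+00,  4.94115880e-01,  1.34603602e+00,  2.33830437e-05,
        1.30248782e+00, -9.55229503e-02]), 'dq': array([-0.00052769, -0.00176312, -0.00296586,  0.00071364,  0.00154436,
       -0.00060251]), 'effort': array([ 4.32363799e-03, -8.80241346e+01, -3.82544303e+01,  7.13497563e-02,
        4.81525459e-02, -4.90550303e-05]), 'tcp_pos': array([ 0.26657551, -0.56494564,  0.21341233]), 'ee_rot': array([-3.14055252e+00, -1.22303239e-04,  4.40833464e-01]), 'ft_force': array([-0.07604484,  0.1373754 ,  0.07193713]), 'wrist_torque': array([-0.01665178, -0.01758886,  0.00693976]), 'grasp_force': 0.0, 'finger_gap': 0.09121564700070246} 0.0188
```

View pics/scene0.png

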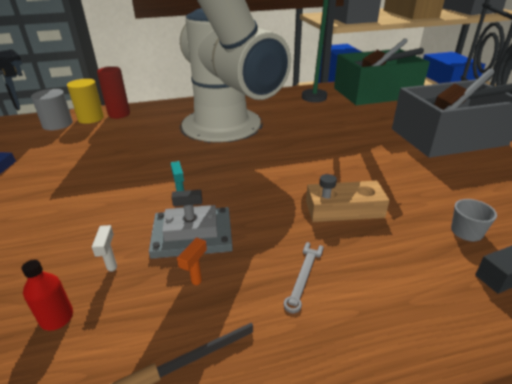

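View pics/top0.png

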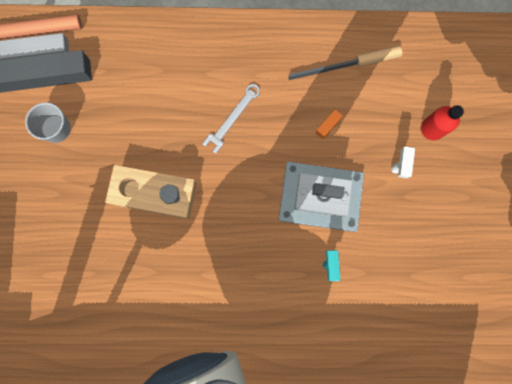

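The scene view shows the jig (190,230) with the dark T-handle at (187,197), and the rack at (347,200) with the spare at (328,182) and the empty hole at (368,190). In the top view the handle is at (328,190), the plate around (325,195), the empty hole at (130,188) and the knob at (170,194).

```bash
cat > h.py <<'E'
import numpy as np,cv2
def ray(c,uv,z):
    R=cv2.Rodrigues(c["rvec"])[0];o=-R.T@c["tvec"].ravel()
    d=R.T@np.linalg.inv(c["mtx"])@np.array([uv[0],uv[1],1.]);return o+d*(z-o[2])/d[2]
def proj(c,p):
    return cv2.projectPoints(np.float64(p).reshape(-1,3),c["rvec"],c["tvec"],c["mtx"],None)[0].reshape(-1,2)
E
python3 - <<'E'
import pickle,cv2,numpy as np
from h import *
d=pickle.load(open("c0.pkl","rb"));c=d["top"];im=c["img"]
a=cv2.resize(im[155:240,275:370],None,fx=6,fy=6,interpolation=cv2.INTER_CUBIC)[:,:,::-1]
b=cv2.resize(im[160:222,100:200],None,fx=4,fy=4,interpolation=cv2.INTER_CUBIC)[:,:,::-1]
o=np.zeros((510,800,3),np.uint8);o[:510,:570]=a;b=cv2.resize(b,(230,143));o[:143,570:]=b
cv2.imwrite("pics/crop.png",o)
g=im.max(2)
def blob(m,box,name,z):
    mm=np.zeros_like(m,np.uint8);x0,y0,x1,y1=box;mm[y0:y1,x0:x1]=m[y0:y1,x0:x1]
    cs=cv2.findContours(mm,0,1)[0];k=max(cs,key=cv2.contourArea);r=cv2.minAreaRect(k)
    P=[ray(c,p,z)for p in cv2.boxPoints(r)];Z=np.array(P)
    s1,s2=Z[1]-Z[0],Z[2]-Z[1];l=s1 if np.linalg.norm(s1)>np.linalg.norm(s2)else s2
    print(name,r,Z.mean(0).round(4),"sizes",np.linalg.norm(s1).round(3),np.linalg.norm(s2).round(3),"yaw",np.degrees(np.arctan2(l[1],l[0])).round(1))
blob(g<60,(305,175,352,210),"handle",.112)
i=im.astype(int);wood=(i[:,:,0]-i[:,:,2]>25)
blob(~wood,(270,155,375,240),"base",.02)
hsv=cv2.cvtColor(im,cv2.COLOR_RGB2HSV)
blob(g<95,(158,182,184,206),"knob",.09)
blob((im[:,:,0]>185),(100,155,205,225),"rack",.05)
print("hole",ray(c,(130,188),.05))
E
```

```text
Traceback (most recent call last):
ValueError: max() iterable argument is empty
```

View pics/crop.png

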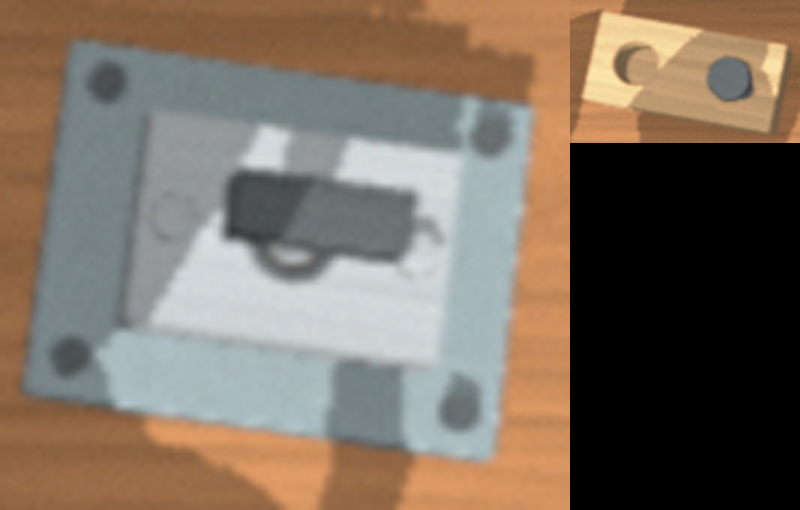

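The crop shows the handle bar spanning about (313–344, 183–199) in top-image pixels, tilted like the plate. The empty hole is at about (128.7, 188.3) and the knob at (169, 194).

Run:
```python
import pickle,cv2,numpy as np
from h import *
d=pickle.load(open("c0.pkl","rb"));c=d["top"];im=c["img"]
g=im.max(2);R=cv2.Rodrigues(c["rvec"])[0];print("cam",-R.T@c["tvec"].ravel(), g[185:197:3,312:346:4])
def blob(m,box,name,z,op=0):
    mm=np.zeros_like(m,np.uint8);x0,y0,x1,y1=box;mm[y0:y1,x0:x1]=m[y0:y1,x0:x1]
    if op: mm=cv2.morphologyEx(mm,cv2.MORPH_OPEN,np.ones((op,op),np.uint8))
    cs=cv2.findContours(mm,0,1)[0]
    if not cs: print(name,"none");return
    k=max(cs,key=cv2.contourArea);r=cv2.minAreaRect(k)
    Z=np.array([ray(c,p,z)for p in cv2.boxPoints(r)])
    s1,s2=Z[1]-Z[0],Z[2]-Z[1];l=s1 if np.linalg.norm(s1)>np.linalg.norm(s2)else s2
    print(name,np.round(r[0],1),Z.mean(0).round(4),"sizes",np.linalg.norm(s1).round(3),np.linalg.norm(s2).round(3),"yaw",np.degrees(np.arctan2(l[1],l[0])).round(1))
blob(g<118,(305,175,352,210),"handle",.112,5)
i=im.astype(int);wood=(i[:,:,0]-i[:,:,2]>25)
blob(~wood,(270,155,375,240),"base",.02)
blob(~wood,(156,180,184,208),"knob",.09,3)
blob(im[:,:,1]>150,(100,155,205,225),"rack",.05)
print("hole",ray(c,(128.7,188.3),.05))
# handle from corners, crop px: left end top edge etc.
P=lambda x,y:ray(c,(275+(x+.5)/6-.5,155+(y+.5)/6-.5),.112)
print("handle corners",[P(*q).round(4).tolist() for q in((232,172),(416,190),(228,236),(406,260))])
Q=lambda x,y:ray(c,(275+(x+.5)/6-.5,155+(y+.5)/6-.5),.048)
print("plate corners",[Q(*q).round(4).tolist() for q in((148,110),(464,150),(124,324),(438,364))],"posts",Q(172,216),Q(418,255))
```

```text
cam [ 0.42952324 -0.01526463  0.99899197] [[132  79  78  79 107 145 179 209 214]
 [116  82  86  87 116 114 111 111 157]
 [139  85  84 107 114 114 116 118 149]
 [140  69  70 114 120 119 116 117 180]]
handle [320.  189.5] [ 0.5575 -0.1463  0.112 ] sizes 0.027 0.022 yaw -89.5
base [321.3 196.4] [ 0.5564 -0.1626  0.02  ] sizes 0.131 0.172 yaw -97.5
knob [169. 194.] [0.5489 0.1511 0.09  ] sizes 0.036 0.036 yaw -178.3
rack [149.1 191.7] [0.5589 0.1996 0.05  ] sizes 0.085 0.174 yaw -100.3
hole [0.5652881  0.24203388 0.05      ]
handle corners [[0.5697, -0.1331, 0.112], [0.5643, -0.1932, 0.112], [0.5486, -0.1317, 0.112], [0.5413, -0.1896, 0.112]]
plate corners [[0.6015, -0.1123, 0.048], [0.5884, -0.2232, 0.048], [0.5261, -0.1037, 0.048], [0.5131, -0.2127, 0.048]] posts [ 0.56409724 -0.12055241  0.048     ] [ 0.5511545  -0.20637757  0.048     ]
```

Handle centre is about (0.557, −0.163), yaw −7°, and its sizes and the plate's agree with the given ones. The hole is at about (0.565, 0.241), consistent with knob + 90 mm. Moving above the handle.

>>> send_rows(
  motion=[
    [[3.2,4.4,0],[0,0,7.2]],
    [[3.2,4.4,0],[0,0,7.2]],
    [[3.2,4.4,0],[0,0,7.2]],
    [[3.2,4.4,0],[0,0,7.2]],
    [[3.2,4.4,0],[0,0,7.2]],
    [[3.2,4.4,0],[0,0,7.2]],
    [[3.2,4.4,0],[0,0,7.2]],
    [[3.2,4.4,0],[0,0,7.2]],
  ],
  fingers=9,
  squeeze=50,
)

```text
clock: 1.1
tcp_pos: [0.5234, -0.2116, 0.2138]
ee_rot: [-3.141, -0.0, 1.45]
ft_force: [0.7, -1.3, -1.1]
finger_gap: 0.0899
grasp_force: 0.0
```

>>> send_rows(
  motion=[
    [[1.7,2.5,-1],[0,0,0]],
    [[1.7,2.5,-1],[0,0,0]],
    [[0,0,-2],[0,0,0]],
    [[0,0,0],[0,0,0]],
    [[0,0,0],[0,0,0]],
  ],
)

```text
clock: 1.72
tcp_pos: [0.5567, -0.1636, 0.1744]
ee_rot: [3.141, 0.0, 1.446]
ft_force: [-0.5, 0.0, 0.1]
finger_gap: 0.0902
grasp_force: 0.0
```

Run:
```python
from bench import arm
import cv2,numpy as np
s=arm.get_state();print(s["clock"],s["tcp_pos"],s["ee_rot"],s["joint_pos"],s["ft_force"])
o=[]
for n,(x,y) in(("scene",(130,130)),("top",(270,140))):
    c=arm.read_camera(n)["img"][y:y+130,x:x+130,::-1];o.append(cv2.resize(c,(400,400)))
cv2.imwrite("pics/a.png",np.hstack(o))
```

```text
1.725 [ 0.55668131 -0.1635974   0.17443061] [3.14138632e+00 1.15528056e-04 1.44572896e+00] [-3.88697932e-01  4.71903929e-01  1.50799540e+00 -6.29698451e-05
  1.16146401e+00 -2.63605527e-01] [-0.54198702  0.00620698  0.14898628]
```

View pics/a.png

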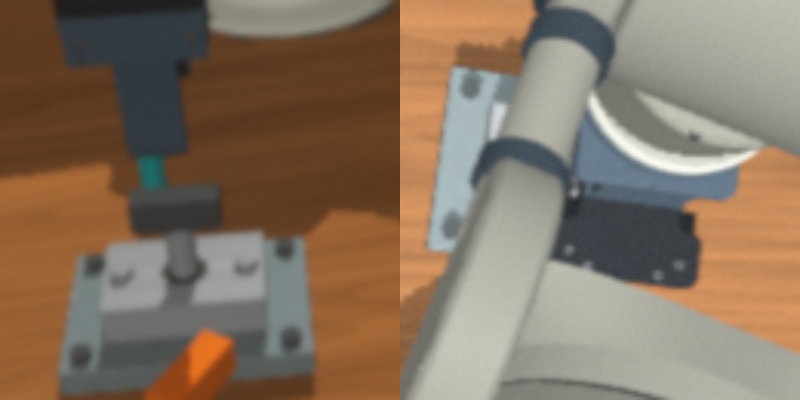

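The picture shows the near finger at (155,100) left of the handle's centre (175,207). I'll check that by projection.

Run:
```python
import pickle
from h import *
c=pickle.load(open("c0.pkl","rb"))["scene"]
e=lambda p:((proj(c,p)-[130,130])*400/130).round(0).tolist()
r=np.radians(-7);X=np.array([np.cos(r),np.sin(r),0]);Y=np.array([-np.sin(r),np.cos(r),0])
p=np.array([.557,-.163,0])
print("handle front face corners",e([p+.011*X+s*.03*Y+[0,0,z] for s in(-1,1) for z in(.088,.112)]))
t=np.array([.5567,-.1636,.1744]);print("finger near tip",e([t+.055*X+s*.016*Y for s in(-1,1)]), "bore",e([p+[0,0,.048]]))
```

```text
handle front face corners [[132.0, 237.0], [126.0, 208.0], [222.0, 229.0], [219.0, 200.0]]
finger near tip [[130.0, 163.0], [185.0, 159.0]] bore [[184.0, 270.0]]
```

The prediction matches the image to within a few pixels, so I'm going down and gripping.

>>> send_rows(
  motion=[
    [[0,0,-2.5],[0,0,0]],
    [[0,0,-2.5],[0,0,0]],
    [[0,0,-2.3],[0,0,0]],
    [[0,0,-1.5],[0,0,0]],
    [[0,0,-0.5],[0,0,0]],
    [[0,0,0],[0,0,0]],
  ],
)

```text
clock: 2.58
tcp_pos: [0.5569, -0.1634, 0.0813]
ee_rot: [3.141, 0.0, 1.446]
ft_force: [0.8, -0.0, 0.4]
finger_gap: 0.09
grasp_force: 0.0
```

>>> send_rows(
  motion=[
    [[0,0,0],[0,0,0]],
    [[0,0,0],[0,0,0]],
    [[0,0,0],[0,0,0]],
    [[0,0,0],[0,0,0]],
    [[0,0,0],[0,0,0]],
    [[0,0,0],[0,0,0]],
  ],
  fingers=1.5,
  squeeze=45,
)

```text
clock: 3.32
tcp_pos: [0.5567, -0.1633, 0.0809]
ee_rot: [3.142, 0.0, 1.446]
ft_force: [0.2, -0.2, -0.4]
finger_gap: 0.0329
grasp_force: 0.0
```

>>> send_rows(
  motion=[
    [[0,0,0],[0,0,0]],
    [[0,0,0],[0,0,0]],
    [[0,0,0],[0,0,0]],
    [[0,0,0],[0,0,0]],
  ],
)

```text
clock: 3.82
tcp_pos: [0.5569, -0.1634, 0.081]
ee_rot: [3.141, 0.0, 1.446]
ft_force: [2.9, -2.7, -2.2]
finger_gap: 0.0217
grasp_force: 45.0
```

>>> send_rows(
  motion=[
    [[0,0,0.03],[0,0,7]],
    [[0,0,0.05],[0,0,7]],
    [[0,0,0],[0,0,0]],
  ],
)

```text
clock: 4.2
tcp_pos: [0.556, -0.1629, 0.0812]
ee_rot: [-3.14, -0.001, 1.69]
ft_force: [-0.0, 1.4, -9.6]
finger_gap: 0.0216
grasp_force: 45.0
```

>>> send_rows(
  motion=[
    [[0,0,0.05],[0,0,-7]],
    [[0,0,0.05],[0,0,-7]],
    [[0,0,0.05],[0,0,-10]],
    [[0,0,0.05],[0,0,-10]],
    [[0,0,0.05],[0,0,-10]],
    [[0,0,0.05],[0,0,-10]],
  ],
)

```text
clock: 4.95
tcp_pos: [0.5563, -0.1631, 0.0841]
ee_rot: [-3.141, 0.0, 0.739]
ft_force: [2.7, 0.1, -13.3]
finger_gap: 0.022
grasp_force: 45.0
```

>>> send_rows(
  motion=[
    [[0,0,0.05],[0,0,10]],
    [[0,0,0.05],[0,0,10]],
    [[0,0,0.05],[0,0,10]],
    [[0,0,0.05],[0,0,10]],
    [[0,0,0.05],[0,0,10]],
    [[0,0,0.05],[0,0,10]],
    [[0,0,0.05],[0,0,10]],
    [[0,0,0.05],[0,0,10]],
  ],
)

```text
clock: 5.95
tcp_pos: [0.5563, -0.1631, 0.0883]
ee_rot: [-3.141, -0.001, 2.146]
ft_force: [0.7, -0.3, -9.0]
finger_gap: 0.0221
grasp_force: 45.0
```

>>> send_rows(
  motion=[
    [[0,0,0.05],[0,0,-10]],
    [[0,0,0.05],[0,0,-10]],
    [[0,0,0.05],[0,0,-10]],
    [[0,0,0.05],[0,0,-10]],
    [[0,0,0.05],[0,0,-10]],
    [[0,0,0.05],[0,0,-10]],
    [[0,0,0.05],[0,0,-10]],
    [[0,0,0.05],[0,0,-10]],
  ],
)

```text
clock: 6.95
tcp_pos: [0.5569, -0.1633, 0.0926]
ee_rot: [3.141, -0.0, 0.739]
ft_force: [3.3, -0.5, -8.5]
finger_gap: 0.0218
grasp_force: 45.0
```

Run:
```python
from bench import arm
import cv2
c=arm.read_camera("scene")["img"][130:260,130:260,::-1];cv2.imwrite("pics/b.png",cv2.resize(c,(400,400)))
```

```text
(no output)
```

View pics/b.png

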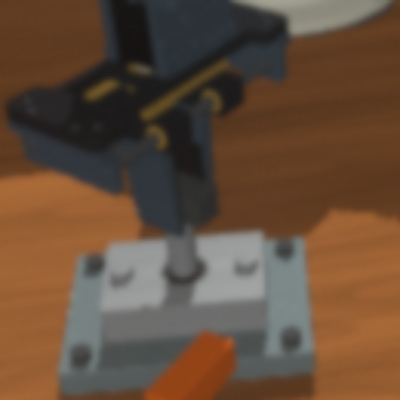

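The plate is unmoved (bore still at (184,270)) and the shank is coming out. Continuing.

>>> send_rows(
  motion=[
    [[0,0,0.05],[0,0,10]],
    [[0,0,0.05],[0,0,10]],
    [[0,0,0.05],[0,0,10]],
    [[0,0,0.05],[0,0,10]],
    [[0,0,0.05],[0,0,10]],
    [[0,0,0.05],[0,0,10]],
    [[0,0,0.05],[0,0,10]],
    [[0,0,0.05],[0,0,10]],
  ],
)

```text
clock: 8.0
tcp_pos: [0.5573, -0.1635, 0.0973]
ee_rot: [3.141, 0.001, 2.15]
ft_force: [1.5, -1.0, 0.9]
finger_gap: 0.0219
grasp_force: 45.0
```

>>> send_rows(
  motion=[
    [[0,0,0.05],[0,0,-10]],
    [[0,0,0.05],[0,0,-10]],
    [[0,0,0.05],[0,0,-10]],
    [[0,0,0.05],[0,0,-10]],
    [[0,0,0.05],[0,0,-10]],
    [[0,0,0.05],[0,0,-10]],
    [[0,0,0.05],[0,0,-10]],
    [[0,0,0.05],[0,0,-10]],
  ],
)

```text
clock: 9.0
tcp_pos: [0.5564, -0.1631, 0.1007]
ee_rot: [-3.141, 0.0, 0.743]
ft_force: [-0.9, 0.7, -2.3]
finger_gap: 0.0217
grasp_force: 45.0
```

>>> send_rows(
  motion=[
    [[0,0,0.05],[0,0,10]],
    [[0,0,0.05],[0,0,10]],
    [[0,0,0.05],[0,0,10]],
    [[0,0,0.05],[0,0,10]],
    [[0,0,0.05],[0,0,10]],
    [[0,0,0.05],[0,0,10]],
    [[0,0,0.05],[0,0,10]],
    [[0,0,0.05],[0,0,10]],
  ],
)

```text
clock: 10.0
tcp_pos: [0.5564, -0.1632, 0.1047]
ee_rot: [-3.141, -0.0, 2.15]
ft_force: [0.4, 0.3, -2.3]
finger_gap: 0.0217
grasp_force: 45.0
```

>>> send_rows(
  motion=[
    [[0,0,0.05],[0,0,-10]],
    [[0,0,0.05],[0,0,-10]],
    [[0,0,0.05],[0,0,-10]],
    [[0,0,0.05],[0,0,-10]],
    [[0,0,0.05],[0,0,-10]],
    [[0,0,0.05],[0,0,-10]],
    [[0,0,0.05],[0,0,-10]],
    [[0,0,0.05],[0,0,-10]],
  ],
)

```text
clock: 11.0
tcp_pos: [0.5564, -0.1631, 0.1087]
ee_rot: [-3.141, 0.0, 0.742]
ft_force: [-0.1, -0.6, -2.7]
finger_gap: 0.0218
grasp_force: 45.0
```

>>> send_rows(
  motion=[
    [[0,0,0.05],[0,0,10]],
    [[0,0,0.05],[0,0,10]],
    [[0,0,0.05],[0,0,10]],
    [[0,0,0.05],[0,0,10]],
    [[0,0,0.05],[0,0,10]],
    [[0,0,0.05],[0,0,10]],
    [[0,0,0.05],[0,0,10]],
    [[0,0,0.05],[0,0,10]],
  ],
)

```text
clock: 12.0
tcp_pos: [0.5564, -0.1631, 0.1127]
ee_rot: [-3.141, -0.0, 2.15]
ft_force: [-0.2, 0.0, -2.7]
finger_gap: 0.0219
grasp_force: 45.0
```

>>> send_rows(
  motion=[
    [[0,0,1],[0,0,-5]],
    [[0,0,2],[0,0,-5]],
    [[0,0,3],[0,0,-5]],
    [[0,0,3],[0,0,-5]],
    [[0,0,1],[0,0,-5]],
    [[0,0,0],[0,0,-5]],
    [[0,0,0],[0,0,-5]],
    [[0,0,0],[0,0,-8]],
  ],
)

```text
clock: 13.0
tcp_pos: [0.5563, -0.1631, 0.2127]
ee_rot: [-3.141, -0.0, 1.39]
ft_force: [0.1, -0.1, -2.6]
finger_gap: 0.0217
grasp_force: 45.0
```

>>> send_rows(
  motion=[
    [[0,3,0],[0,0,0]],
    [[0,5,0],[0,0,0]],
    [[0,5.5,0],[0,0,0]],
    [[0,5.5,0],[0,0,0]],
    [[0.2,5.5,0],[0,0,0]],
    [[0.3,5.5,0],[0,0,0]],
    [[0.4,5.5,0],[0,0,0]],
    [[0,3,0],[0,0,0]],
  ],
)

```text
clock: 14.0
tcp_pos: [0.5651, 0.2243, 0.2126]
ee_rot: [-3.141, -0.0, 1.396]
ft_force: [1.1, -0.1, -2.6]
finger_gap: 0.0218
grasp_force: 45.0
```

>>> send_rows(
  motion=[
    [[0,1.9,0],[0,0,0]],
    [[0,0,0],[0,0,0]],
    [[0,0,0],[0,0,0]],
  ],
)

```text
clock: 14.38
tcp_pos: [0.5657, 0.2397, 0.2127]
ee_rot: [-3.141, 0.0, 1.393]
ft_force: [-0.8, 0.5, -2.0]
finger_gap: 0.0218
grasp_force: 45.0
```

Run:
```python
from bench import arm
import cv2,numpy as np
from h import *
print(arm.get_state()["tcp_pos"])
o=[]
for n,(x,y) in(("scene",(275,90)),("top",(80,130))):
    c=arm.read_camera(n);t=arm.get_state()["tcp_pos"]
    print(n,"foot px",(proj(c,t+[0,0,.0188-.078])-[x,y])*400/130, "hole",(proj(c,[.565,.241,.05])-[x,y])*400/130)
    o.append(cv2.resize(c["img"][y:y+130,x:x+130,::-1],(400,400)))
cv2.imwrite("pics/d.png",np.hstack(o))
```

```text
[0.56565769 0.23968377 0.21268761]
scene foot px [[295.05814877 188.70916779]] hole [[273.99200051 308.81385614]]
top foot px [[108.06539711 153.81725521]] hole [[151.37062623 179.8220099 ]]
```

View pics/d.png

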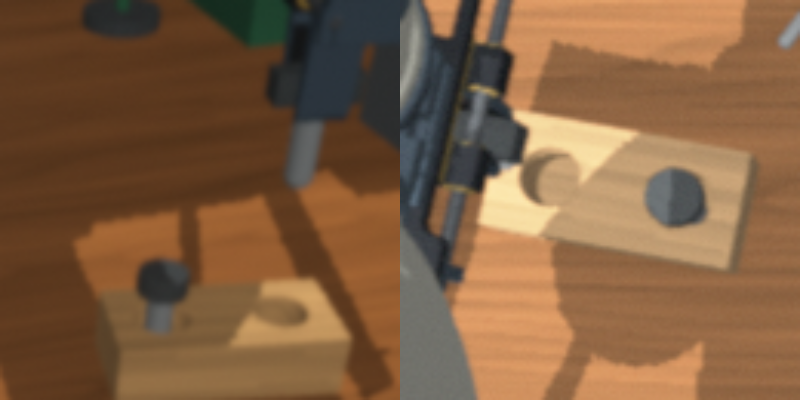

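The scene view shows the foot at (300,185) and the hole at (282,312). The top view has the hole at (150,178) in the right half. Both agree with the projections to about 3 mm, so I'm lowering.

>>> send_rows(
  motion=[
    [[0,0.2,-3],[0,0,0]],
    [[0,0,-3],[0,0,0]],
    [[0,0,-2],[0,0,0]],
    [[0,0,-1.5],[0,0,0]],
    [[0,0,-1],[0,0,0]],
    [[0,0,-1],[0,0,0]],
    [[0,0,0],[0,0,0]],
  ],
)

```text
clock: 15.35
tcp_pos: [0.5655, 0.2426, 0.0973]
ee_rot: [-3.141, 0.0, 1.394]
ft_force: [-0.2, 0.9, -2.5]
finger_gap: 0.0218
grasp_force: 45.0
```

>>> send_rows(
  motion=[
    [[0,0,-1],[0,0,0]],
    [[0,0,-0.8],[0,0,0]],
    [[0,0,-0.6],[0,0,0]],
    [[0,0,-0.3],[0,0,0]],
    [[0,0,-0.2],[0,0,0]],
    [[0,0,0],[0,0,0]],
  ],
)

```text
clock: 16.1
tcp_pos: [0.5657, 0.2427, 0.0687]
ee_rot: [3.142, -0.0, 1.394]
ft_force: [-0.6, -0.4, -1.9]
finger_gap: 0.0218
grasp_force: 45.0
```

>>> send_rows(
  motion=[
    [[0,0,-0.2],[0,0,0]],
    [[0,0,-0.1],[0,0,0]],
    [[0,0,0],[0,0,0]],
  ],
)

```text
clock: 16.48
tcp_pos: [0.5657, 0.2427, 0.0657]
ee_rot: [-3.142, 0.0, 1.394]
ft_force: [0.3, 0.2, -2.9]
finger_gap: 0.0218
grasp_force: 45.0
```

>>> send_rows(
  motion=[
    [[0,0,0],[0,0,0]],
    [[0,0,0],[0,0,0]],
    [[0,0,0],[0,0,0]],
    [[0,0,0],[0,0,0]],
    [[0,0,0],[0,0,0]],
    [[0,0,0],[0,0,0]],
  ],
  fingers=6,
)

```text
clock: 17.23
tcp_pos: [0.5656, 0.2427, 0.0657]
ee_rot: [-3.142, 0.0, 1.394]
ft_force: [0.2, -0.1, -0.4]
finger_gap: 0.06
grasp_force: 0.0
```

>>> send_rows(
  motion=[
    [[0,0,0.5],[0,0,0]],
    [[0,0,1.5],[0,0,0]],
    [[0,0,3],[0,0,0]],
    [[0,0,4],[0,0,0]],
    [[0,0,4],[0,0,0]],
    [[0,0,2],[0,0,0]],
    [[0,0,0],[0,0,0]],
  ],
)

```text
clock: 18.1
tcp_pos: [0.5665, 0.243, 0.2182]
ee_rot: [3.138, -0.002, 1.394]
ft_force: [0.3, -0.2, -1.9]
finger_gap: 0.06
grasp_force: 0.0
```

Run:
```python
from bench import arm
import cv2,numpy as np
o=[]
for n,(x,y) in(("scene",(275,90)),("scene",(130,130))):
    o.append(cv2.resize(arm.read_camera(n)["img"][y:y+130,x:x+130,::-1],(400,400)))
cv2.imwrite("pics/e.png",np.hstack(o))
```

```text
(no output)
```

View pics/e.png

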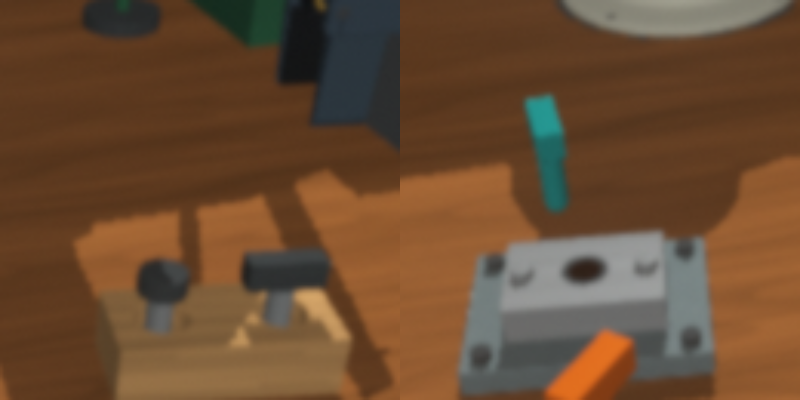

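The pin stands upright in the empty hole (handle at (285,270)). The spare is untouched, and the plate sits in place with an empty bore.

```bash
python3 -c "
from bench import arm
print(arm.close_job())"
```

```text
the job is handed in; nothing more can be done
None
```

The pin was twisted free without any visible lifting of the plate, now stands foot down in the rack's empty hole with the spare untouched, and the job is handed in at about 18 s; the verdict was not shown.

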